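# Make up the overcoat repair caddy

## Robot

A 6-joint arm with a two-finger parallel gripper is mounted at the origin on the work surface. World frame = base frame: x ahead of the robot, y to its left, z up, the work surface at z = 0. Lengths are in m, angles in rad, forces in N, time in s.
With the tool pointing down it reaches from about 0.35 to 0.775 m from the base axis. Payload 5.5 kg.
Tool frame: the origin (TCP) lies midway between the tips of the shut fingers; the grasp point (between the pads) lies 19 mm behind it (ctrl.grip_point_offset is the distance from the TCP to the grasp point, in m); z points along the fingers, y is the line along which they close (so a half turn about z gives the same grasp; the last joint's range is limited). The gripper opens to 85 mm and grips with 20 to 120 N. Pads are 22 mm wide; open, the fingers measure 114 mm over their backs; the gripper's body (76 mm by 85 mm) begins 54 mm behind the grasp point. The pads swing forward as they close: fully open they stand 13 mm farther back than shut.
Start: joints at [1.006, 0.313, 0.046, 1.304, 0, 1.431], TCP at [0.237, 0.524, 0.206] pointing down, gripper open.
Joint ranges: [-2.76, 2.76], [-0.86, 1.69], [-1.03, 1.26], [-2.2, 2.34], [-1.47, 1.5], [-3.14, 3.14]. Speed limits (rad/s): [2.57, 2.57, 3.14, 3.14, 3.14, 3.14].

## Interface

Orientations are given as a unit quaternion [x, y, z, w].
In Python, from station import sensors, imaging, ctrl gives the robot as it stands. The module is installed in compiled form; this text tells all that it offers.
- The arm moves only by the tool play_rows, never from a script. Its argument "deltas" is a list of rows, each a list of 2 entries, a list of its own where there are three numbers: the shift along the tool's x, y, z in cm, then the turn about the tool's z in degrees. A call has 1 to 20 rows; each row is the pose to reach, as a shift and turn from the pose commanded when the call began, along the tool's axes at that moment; what a row does not reach only later rows make up. A row lasts 1/8 s, in which the tool goes at most 62.5 mm and 10.7 degrees, less where a joint would pass 70% of its speed; a pose out of reach is approached as far as the arm can. A call with a gripper value outside its range is refused whole. "claw" is the opening in per cent of the stroke, from 0 (shut) to 100 (fully open), set as the call begins (left out, the last holds). The fingers move at their own pace and stop on an object; "grip_force" is the grip in N (left out, the last holds). Time passes only in rows, so rows that repeat a pose let the fingers close. It gives the time, the measured TCP pose, the force, the opening and the grip force at its end, in the units of the state.
- sensors.get_obs(): the state, without advancing time (a new reading comes with each control period).
- imaging.snapshot(name): name is "side" or "top"; returns a dict with "image" (420x560x3 uint8, red, green, blue), "fx", "fy", "cx", "cy" (pixels), "camera_from_world" (4x4, takes a point from world to camera coordinates). Camera axes: x right, y down, z forward; pixel columns grow to the right and rows downward; lengths in m; the calibration is good to about 2 mm. A picture is of the moment at which its call begins. There is no depth.
- ctrl.job_done(): hands the job in; it is judged then, once.
The state is a dict: "time_s": time; "q": joint angles; "qd": joint speeds; "effort": joint torques, N m; "eef_pos": TCP position; "eef_rot": TCP orientation; "force": force on the tool from outside, world axes, zero at the start; "moment": the same for the moment, N m; "opening": finger opening in m; "gripper_force": force on a finger pad.
Only numpy, scipy, OpenCV 4.12 (cv2) and the standard library are available. Lean on these libraries where they do the work, as an engineer would, in place of code of your own. Each camera call takes 0.05 s, during which the arm holds its last target. There are 200 camera calls.

## Task

Make up the wooden caddy for an overcoat repair: lay both large black buttons flat and side by side in its round dish, the rectangular aluminium buckle flat in its square dish, and the copper rivet punch in its oblong dish, lying flat. The small black button, the round ring buckle and the tortoiseshell button on the saucer belong to other garments: leave them where they lie.

Things in the scene. Friction and masses are not known exactly. Their poses are not given: they have to be found in the camera images.
- button_a_c (a point): One of two identical large black bakelite overcoat buttons: a plain disc, 34 mm across, 9 mm thick, four holes, lying flat. The point is its centre, 4.5 mm above what it lies on; z up.
- button_b_c (a point): The other large black overcoat button, identical: 34 mm across, 9 mm thick. The point is its centre, 4.5 mm above what it lies on; z up.
- buckle_c (a point): Dented, tarnished aluminium coat buckle, the rectangular one: an open frame 50 mm (its x) by 40 mm (its y), 7 mm thick, bars 7 mm wide with a thin middle bar along y, lying flat. The point is its centre, 3.5 mm above what it lies on.
- punch_c (a point): Copper rivet punch, 76 mm long in all, lying along its x: a square shank 12 x 12 mm from -38 to +14 mm, then a round tapering tip (11 to 6 mm) to +38 mm. The point is the middle of its length, 6 mm above what it lies on; take it there or on the shank.
- button_small_c (a point): Small black jacket button, a look-alike that does not belong: 20 mm across, 7 mm thick. The point is its centre.
- buckle_ring_c (a point): Round aluminium ring buckle, a look-alike that does not belong: a plain ring 44 mm across, 6 mm thick, 30 mm opening. The point is its centre.
- button_tort_c (a point): Large brown tortoiseshell button, 46 mm across, 8 mm thick, lying on a cream porcelain saucer; it does not belong. The point is its centre.
- dish_round: Round white ceramic dish, inside 96 mm across, for the two large buttons. It is fixed in the shallow square wooden caddy (222 mm square, rim 14 mm above the work surface) among the other two dishes and a 26 mm tall thread spool, 106 mm between neighbours' centres; which stands where changes. Origin: centre of its underside, 4 mm above the work surface; inner floor 3 mm above the origin, rim 11 mm above it (walls 3 mm thick, 8 mm deep inside).
- dish_square: Square white ceramic dish, inside 84 x 84 mm along its x and y, for the buckle. It is fixed in the shallow square wooden caddy (222 mm square, rim 14 mm above the work surface) among the other two dishes and a 26 mm tall thread spool, 106 mm between neighbours' centres; which stands where changes. Origin: centre of its underside, 4 mm above the work surface; inner floor 3 mm above the origin, rim 11 mm above it (walls 3 mm thick, 8 mm deep inside).
- dish_oblong: Oblong white ceramic dish, inside 98 mm along its x and 58 mm along its y, for the punch. It is fixed in the shallow square wooden caddy (222 mm square, rim 14 mm above the work surface) among the other two dishes and a 26 mm tall thread spool, 106 mm between neighbours' centres; which stands where changes. Origin: centre of its underside, 4 mm above the work surface; inner floor 3 mm above the origin, rim 11 mm above it (walls 3 mm thick, 8 mm deep inside).
Things that resemble listed ones, but are neither listed nor needed, are in the scene too. Leave any purple or red look-alike of the part that bears button_b_c alone.

How it is judged:
By the outcome, as a careful person would: the job done as asked, in the order asked, and still so for the second after the job is handed in, with the robot touching nothing.
It also fails if it takes over 112 s, if anything falls off the work surface, if the arm or the gripper's body presses on something with over 40 N, if the wrist force passes 120 N, or if a joint passes its speed limit or range.

## Working session

There is one attempt and no reset: what is moved stays moved. The work goes in short steps, Python scripts to look and compute and a tool call to move; the robot and the scene stay as the last step left them, time stands still between calls to the robot, and variables do not carry over. Pictures are saved under pics/ and viewed, at most 14 in all, crops included, and the job is handed in when it is done.

Besides the shell and the picture viewer there is one more tool, called as a command line: name --argument value ..., lists and objects as JSON in quotes. play_rows: Moves the arm, as the interface text tells. Its arguments: {"type":"object","properties":{"deltas":{"type":"array"},"claw":{"type":"number"},"grip_force":{"type":"number"}},"required":["deltas"]}

```bash
mkdir -p pics; cat > h.py <<'E'
import numpy as np, cv2, pickle
from station import sensors, imaging, ctrl
def snap(n,f):
    s=imaging.snapshot(n); cv2.imwrite(f,cv2.cvtColor(s["image"],cv2.COLOR_RGB2BGR)); pickle.dump(s,open(f[:-4]+'.pkl','wb')); return s
def pix2w(s,u,v,z):
    T=np.array(s["camera_from_world"]); R=T[:3,:3]; c=-R.T@T[:3,3]
    d=R.T@np.array([(u-s["cx"])/s["fx"],(v-s["cy"])/s["fy"],1]); return c+d*(z-c[2])/d[2]
E
python3 - <<'E'
from h import *
o=sensors.get_obs(); print(o["time_s"],o["eef_pos"],o["eef_rot"],o["opening"],o["force"])
for n in("top","side"):
    s=snap(n,f"pics/{n}0.png"); T=np.array(s["camera_from_world"]); print(n,s["fx"],-T[:3,:3].T@T[:3,3]); print(T[:3,:3].round(2))
E
```

```text
0.0 [0.23667925 0.52342372 0.2049219 ] [ 2.10806328e-01  9.77527433e-01 -8.36514373e-04 -3.33051739e-04] 0.0853690602586689 [ 0.26301267 -0.16037223  0.483738  ]
top 531.4733279946146 [ 0.41899112 -0.00375529  1.22243517]
[[ 0.01 -1.   -0.02]
 [-0.99 -0.01 -0.13]
 [ 0.13  0.02 -0.99]]
side 513.3180827482342 [ 0.0773159  -0.9162004   0.85225624]
[[ 0.87 -0.49 -0.  ]
 [-0.3  -0.53 -0.79]
 [ 0.39  0.69 -0.61]]
```

View pics/top0.png

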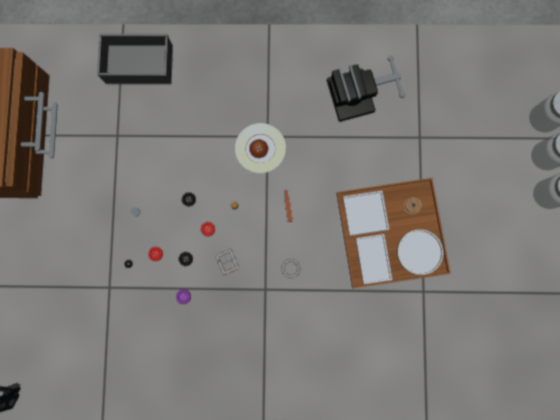

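View pics/side0.png

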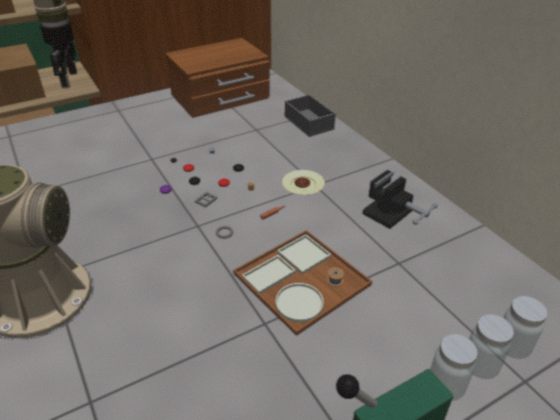

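The top picture has black discs at (189,199), (186,259) and (128,264). The first two are about 14 px across, so they're the 34 mm buttons; the third is small. Red discs are at (208,229) and (155,254), and a purple one at (183,296). The rectangular frame is at (227,262), the ring at (291,268) and the punch at (288,206). In the caddy, the square dish is at (366,213), the oblong at (374,259), the round at (420,252) and the spool at (413,205).

```bash
python3 - <<'E'
from h import *
s=pickle.load(open('pics/top0.pkl','rb')); im=cv2.imread('pics/top0.png')
a=cv2.resize(im[185:305,115:305],None,fx=4.2,fy=4.2,interpolation=cv2.INTER_CUBIC); cv2.imwrite('pics/c1.png',a)
hsv=cv2.cvtColor(im,cv2.COLOR_BGR2HSV); g=im.max(2)
def blobs(m,z,lab,box,minA=20):
    x0,y0,x1,y1=box; mm=np.zeros_like(m,np.uint8); mm[y0:y1,x0:x1]=m[y0:y1,x0:x1]
    cs,_=cv2.findContours(mm,cv2.RETR_EXTERNAL,cv2.CHAIN_APPROX_NONE)
    for c in cs:
        if len(c)<5: continue
        (u,v),(w,h),an=cv2.minAreaRect(c)
        if w*h<minA: continue
        b=cv2.boxPoints(((u,v),(w+1,h+1),an)); P=np.array([pix2w(s,*p,z) for p in b])[:,:2]
        d1,d2=P[1]-P[0],P[2]-P[1]
        print(lab,(round(u,1),round(v,1)),P.mean(0).round(4),'sizes mm',(np.linalg.norm(d1)*1e3).round(1),(np.linalg.norm(d2)*1e3).round(1),'ang',np.degrees(np.arctan2(d1[1],d1[0])).round(1),np.degrees(np.arctan2(d2[1],d2[0])).round(1))
box=(115,185,305,310)
blobs(g<70,.009,'black',box)
blobs((hsv[...,1]>110)&(im[...,2]>90),.012,'copper/red',box)
cb=(330,170,460,300)
blobs(g>175,.015,'dish',cb,200)
blobs((hsv[...,1]>90),.014,'caddy',cb,200)
bg=cv2.medianBlur(im,31); df=np.abs(im.astype(int)-bg).max(2)
m=cv2.morphologyEx((df>18).astype(np.uint8),cv2.MORPH_CLOSE,np.ones((5,5)))
blobs(m,.007,'buckle',(208,244,250,280))
E
```

```text
black (128.0, 263.5) [0.4508 0.3597] sizes mm 16.1 18.2 ang -89.4 -177.3
black (185.5, 258.5) [0.4635 0.2281] sizes mm 31.0 31.8 ang -43.9 -133.6
black (188.5, 199.0) [0.601  0.2257] sizes mm 32.6 30.5 ang -89.6 -178.2
copper/red (183.0, 296.0) [0.379  0.2304] sizes mm 29.5 29.0 ang -89.3 -178.1
copper/red (155.5, 253.5) [0.4741 0.2967] sizes mm 32.2 31.9 ang -89.4 -177.8
copper/red (207.5, 228.5) [0.5325 0.1791] sizes mm 31.3 31.9 ang -43.9 -134.0
copper/red (233.5, 205.0) [0.5874 0.1206] sizes mm 13.9 11.6 ang -89.5 -178.8
copper/red (287.5, 205.6) [ 0.5872 -0.0039] sizes mm 10.8 70.9 ang -81.3 -171.5
dish (372.9, 258.9) [ 0.467  -0.1973] sizes mm 58.5 102.0 ang -80.0 -171.4
dish (419.0, 252.0) [ 0.4836 -0.301 ] sizes mm 93.1 93.0 ang -45.1 -135.8
dish (365.0, 213.3) [ 0.5704 -0.1806] sizes mm 84.8 86.7 ang -80.0 -171.5
caddy (393.0, 232.5) [ 0.5284 -0.2435] sizes mm 228.5 225.2 ang -80.0 -172.3
```

View pics/c1.png

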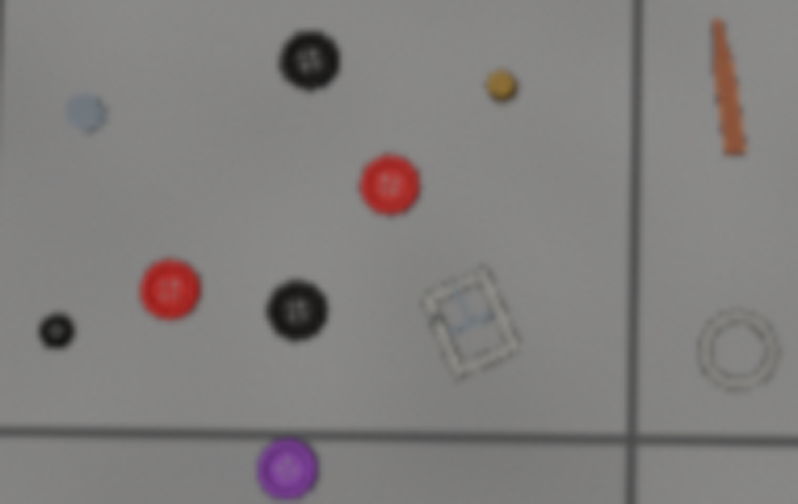

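Crop check:
- **Large buttons:** the two big black four-hole discs, at crop (310,60) and (297,310), measure about 32 mm across, so these are the overcoat buttons. The (57,330) disc is only about 17 mm and is the small one. The red and purple discs stay.
- **Buckle:** the rectangular frame at crop (473,324), with its long side at about 24° yaw.
- **Punch:** its tip points towards +x, at about 8° yaw.

The dish centres match the 106 mm caddy grid at about 9° yaw.

```bash
cat >> h.py <<'E'
def delta(tx,ty,tz,yaw,pose=None):
    "shift in tool axes (cm) and turn (deg) from the present pose; yaw = world heading of tool y"
    from scipy.spatial.transform import Rotation as Ro
    o=sensors.get_obs(); p=np.array(o["eef_pos"]); R=Ro.from_quat(o["eef_rot"]).as_matrix()
    d=R.T@(np.array([tx,ty,tz])-p)*100; y=np.degrees(np.arctan2(R[1,1],R[0,1])); t=-(yaw-y)
    t=(t+90)%180-90
    print('d',d.round(2),'turn',round(t,1),'now',p.round(4),'yaw',round(y,1),'t',round(o["time_s"],2),'open',round(o["opening"],4),'F',np.round(o["force"],1))
E
python3 - <<'E'
from h import *
s=pickle.load(open('pics/top0.pkl','rb'))
print(pix2w(s,227.6,262.1,.007))
delta(.601,.2257,.06,99)
E
```

```text
[0.45641392 0.13173036 0.007     ]
d [-45.47 -12.09  14.51] turn -33.3 now [0.2367 0.5235 0.205 ] yaw 65.7 t 0.1 open 0.0852 F [0.  0.  0.3]
```

play_rows --deltas '[[[-45.5,-12.1,8],-33.3],[[-45.5,-12.1,10],-33.3],[[-45.5,-12.1,12],-33.3],[[-45.5,-12.1,14.5],-33.3],[[-45.5,-12.1,14.5],-33.3],[[-45.5,-12.1,14.5],-33.3],[[-45.5,-12.1,14.5],-33.3],[[-45.5,-12.1,14.5],-33.3],[[-45.5,-12.1,14.5],-33.3],[[-45.5,-12.1,14.5],-33.3],[[-45.5,-12.1,14.5],-33.3],[[-45.5,-12.1,14.5],-33.3]]' --claw 60 --grip_force 30

```text
time_s: 1.6
eef_pos: [0.601, 0.2276, 0.0617]
eef_rot: [-0.079, 0.997, 0.0, 0.0]
force: [0.1, -0.3, 0.2]
opening: 0.0515
gripper_force: 0.0
```

```bash
python3 - <<'E'
from h import *
delta(.601,.2257,.002,99)
t=snap('top','pics/t1.png')["image"][150:300,115:305]; s=snap('side','pics/s1.png')["image"][120:260,130:330]
a=cv2.resize(t,(530,420)); b=cv2.resize(s,(800-530,189)); c=np.zeros((420,800,3),np.uint8); c[:,:530]=a; c[:189,530:]=b
cv2.imwrite('pics/v1.png',c[...,::-1])
E
```

```text
d [ 0.04 -0.19  5.97] turn 0.1 now [0.601  0.2276 0.0617] yaw 99.1 t 1.6 open 0.0515 F [ 0.1 -0.3  0.2]
```

View pics/v1.png

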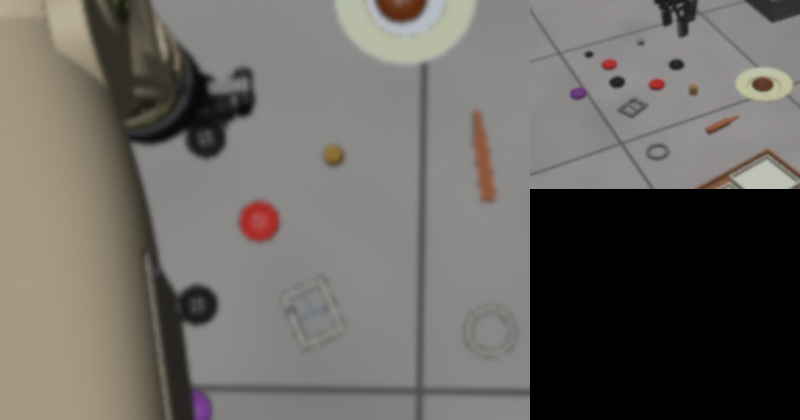

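```bash
python3 - <<'E'
from h import *
for f,o,k in(('t1',(115,150),(530/190,420/150)),('s1',(130,120),(1.35,1.35))):
    s=pickle.load(open(f'pics/{f}.pkl','rb')); T=np.array(s["camera_from_world"])
    for p in([.601,.2276,.0617],[.601,.2276,.14],[.601,.2257,.0045]):
        c=T[:3,:3]@p+T[:3,3]; u=s["fx"]*c[0]/c[2]+s["cx"]; v=s["fy"]*c[1]/c[2]+s["cy"]; print(f,round(u,1),round(v,1),'crop',round((u-o[0])*k[0]),round((v-o[1])*k[1]))
s=pickle.load(open('pics/s1.pkl','rb'));im=s["image"]
# side-view cross check of black buttons
m=(im.max(2)<60).astype(np.uint8); m[:150]=0;m[195:]=0;m[:,:165]=0;m[:,250:]=0
n,l,st,ce=cv2.connectedComponentsWithStats(m)
for i in range(1,n):
    if st[i,4]>8: print(ce[i].round(1),st[i,4],pix2w(s,*ce[i],.006).round(4))
E
```

```text
t1 183.3 195.4 crop 190 127
t1 176.0 189.5 crop 170 111
t1 188.8 199.3 crop 206 138
s1 237.4 151.8 crop 145 43
s1 236.2 127.9 crop 143 11
s1 238.6 168.6 crop 147 66
[173.4 159.9] 11 [0.4503 0.3624 0.006 ]
[238.  167.5] 48 [0.6013 0.2299 0.006 ]
[194.2 180.5] 50 [0.4636 0.232  0.006 ]
```

play_rows --deltas '[[[0,0,3],0],[[0,0,5],0],[[0,0,5.9],0],[[0,0,5.9],0],[[0,0,5.9],0]]'

```text
time_s: 2.33
eef_pos: [0.6024, 0.2265, 0.0029]
eef_rot: [-0.078, 0.997, 0.0, 0.001]
force: [-0.0, -0.1, 1.1]
opening: 0.0512
gripper_force: 0.0
```

play_rows --deltas '[[[0,0,0],0],[[0,0,0],0],[[0,0,0],0],[[0,0,0],0],[[0,0,0],0]]' --claw 20

```text
time_s: 2.95
eef_pos: [0.6017, 0.2262, 0.0018]
eef_rot: [-0.078, 0.997, 0.0, -0.0]
force: [0.7, 0.2, -0.1]
opening: 0.0171
gripper_force: 0.0
```

The fingers closed to 17 mm without gripping anything, so I'll look.

```bash
python3 - <<'E'
from h import *
s=snap('side','pics/s2.png')["image"]; t=snap('top','pics/t2.png')["image"]
c=np.hstack([cv2.resize(s[110:190,190:290],(400,320),interpolation=cv2.INTER_CUBIC),cv2.resize(t[160:240,150:250],(400,320),interpolation=cv2.INTER_CUBIC)])
cv2.imwrite('pics/v2.png',c[...,::-1])
E
```

```text
(no output)
```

View pics/v2.png

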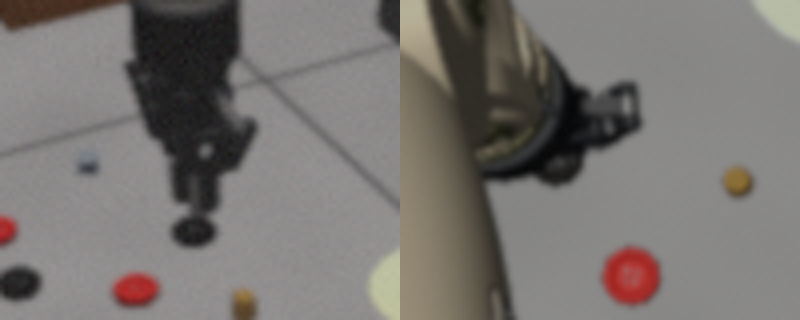

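```bash
python3 - <<'E'
from h import *
S=pickle.load(open('pics/s2.pkl','rb'));T=pickle.load(open('pics/t2.pkl','rb'))
P=lambda s:np.diag([1,1,1])@np.array([[s["fx"],0,s["cx"]],[0,s["fy"],s["cy"]],[0,0,1]])@np.array(s["camera_from_world"])[:3]
X=cv2.triangulatePoints(P(S),P(T),np.array([[252.5],[141.2]]),np.array([[208.7],[186.2]])); print('knuckle',(X[:3]/X[3]).ravel())
def pr(p): return [tuple((lambda c:(c[:2]/c[2]).round(1))(P(s)@[*p,1])) for s in(S,T)]
print(pr([.6017,.2262,.0018]),pr([.6017,.2262,.02]),pr([.625,.2262,.0018]))
for z in(0,.01,.02): print(z,pix2w(S,240.7,162,z))
o=sensors.get_obs(); print(o)
E
```

```text
knuckle [0.61333483 0.16046114 0.12804968]
[(np.float64(238.8), np.float64(169.3)), (np.float64(188.9), np.float64(199.2))] [(np.float64(238.5), np.float64(164.1)), (np.float64(187.4), np.float64(198.0))] [(np.float64(245.8), np.float64(167.1)), (np.float64(189.2), np.float64(189.3))]
0 [0.62513998 0.26058576 0.        ]
0.01 [0.61871205 0.24677787 0.01      ]
0.02 [0.61228413 0.23296998 0.02      ]
{'time_s': 3.05, 'q': array([ 2.34741865e-01,  5.65526619e-01, -8.28855310e-02,  9.22378947e-01,
        3.51780172e-05,  7.83682362e-02]), 'qd': array([ 0.00102296, -0.00036677,  0.0006102 ,  0.00066636,  0.00020483,
       -0.0001555 ]), 'effort': array([-2.77827239e-03, -5.78604805e+01,  2.62603837e+01,  1.77465103e-03,
       -1.99539445e-04, -2.84178219e-05]), 'eef_pos': array([0.60171114, 0.22616739, 0.00178268]), 'eef_rot': array([-7.81071771e-02,  9.96944968e-01,  1.77815888e-05, -1.59597636e-07]), 'force': array([ 0.12068842, -1.13097009, -0.34750328]), 'moment': array([-0.02419367, -0.01904982,  0.01382668]), 'gripper_force': 0.0, 'opening': 0.016786054227783075}
```

The picture shows the finger tips at side crop about (191,204). The reported TCP projects to about (195,237), so the tips sit roughly 20–30 mm above where it says, right over the untouched button. I'll open and lower in small steps, watching the force.

play_rows --deltas '[[[0,0,0],0],[[0,0,0],0],[[0,0,0.4],0],[[0,0,0.7],0],[[0,0,1.0],0],[[0,0,1.0],0]]' --claw 60

```text
time_s: 3.8
eef_pos: [0.6014, 0.2261, -0.0087]
eef_rot: [-0.078, 0.997, -0.0, -0.0]
force: [-0.4, -1.0, -0.1]
opening: 0.0514
gripper_force: 0.0
```

```bash
python3 - <<'E'
from h import *
delta(.6013,.2278,.002,99)
s=snap('side','pics/s3.png')["image"]
cv2.imwrite('pics/v3.png',cv2.resize(s[110:190,190:290],(800,600),interpolation=cv2.INTER_CUBIC)[...,::-1])
E
```

```text
d [-0.02  0.17 -1.07] turn -0.0 now [ 0.6014  0.2261 -0.0087] yaw 99.0 t 3.8 open 0.0514 F [-0.4 -1.  -0.1]
```

View pics/v3.png

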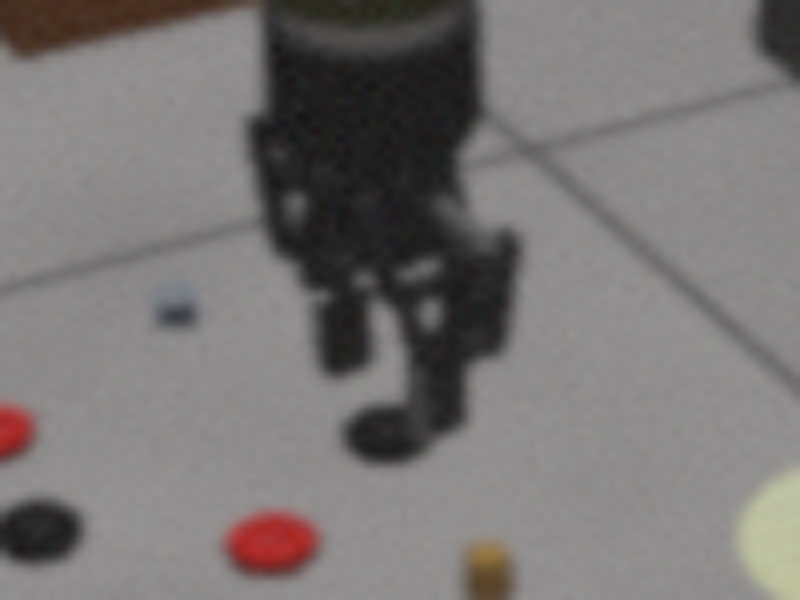

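The tips are at about (342,372) and (440,430), straddling the button but still roughly 20 mm up, with no contact force. I'll keep lowering carefully.

play_rows --deltas '[[[0,0.1,0.4],0],[[0,0.1,0.8],0],[[0,0.1,1.0],0],[[0,0.1,1.2],0],[[0,0.1,1.2],0]]'

```text
time_s: 4.47
eef_pos: [0.6014, 0.2271, -0.0204]
eef_rot: [-0.078, 0.997, 0.0, -0.0]
force: [0.3, -0.5, -0.3]
opening: 0.0513
gripper_force: 0.0
```

play_rows --deltas '[[[0,0,0.2],0],[[0,0,0.4],0],[[0,0,0.4],0]]'

```text
time_s: 4.85
eef_pos: [0.6014, 0.2271, -0.0244]
eef_rot: [-0.078, 0.997, 0.0, -0.0]
force: [-0.1, -0.7, -0.4]
opening: 0.0512
gripper_force: 0.0
```

```bash
python3 - <<'E'
from h import *
delta(.6013,.2278,.002,99)
s=snap('side','pics/s4.png')["image"]
cv2.imwrite('pics/v4.png',cv2.resize(s[130:190,200:280],(800,600),interpolation=cv2.INTER_CUBIC)[...,::-1])
E
```

```text
d [-0.    0.07 -2.64] turn -0.0 now [ 0.6014  0.2271 -0.0244] yaw 99.0 t 4.85 open 0.0512 F [-0.1 -0.7 -0.4]
```

View pics/v4.png

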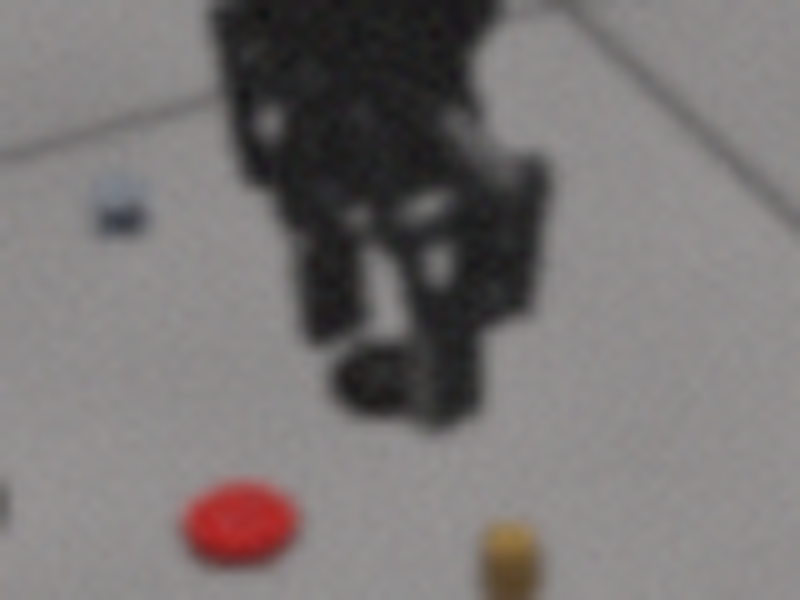

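Tips at (322,340) and (445,425) straddle the button about 5 mm above the surface. The z reading is therefore about 26 mm low against the real tips, a constant offset. Now I'll close.

play_rows --deltas '[[[0,0,0],0],[[0,0,0],0],[[0,0,0],0],[[0,0,0],0],[[0,0,0],0]]' --claw 20

```text
time_s: 5.52
eef_pos: [0.6018, 0.2272, -0.0238]
eef_rot: [-0.078, 0.997, 0.0, 0.0]
force: [-0.2, 0.2, 3.0]
opening: 0.032
gripper_force: 30.0
```

play_rows --deltas '[[[0,0,-3],0],[[0,0,-6],0],[[0,0,-6.5],0],[[0,0,-6.5],0]]'

```text
time_s: 6.02
eef_pos: [0.6013, 0.2271, 0.0404]
eef_rot: [-0.078, 0.997, 0.0, -0.0]
force: [0.3, -0.0, -0.5]
opening: 0.0317
gripper_force: 29.9
```

```bash
python3 - <<'E'
from h import *
delta(.5035,-.3005,.030,99)
E
```

```text
d [ 17.88 -50.59   1.04] turn -0.0 now [0.6013 0.2271 0.0404] yaw 99.0 t 6.03 open 0.0317 F [ 0.3 -0.  -0.5]
```

play_rows --deltas '[[[17.9,-50.6,0],0],[[17.9,-50.6,0],0],[[17.9,-50.6,0],0],[[17.9,-50.6,0],0],[[17.9,-50.6,0],0],[[17.9,-50.6,0],0],[[17.9,-50.6,0],0],[[17.9,-50.6,0],0],[[17.9,-50.6,0],0],[[17.9,-50.6,1],0],[[17.9,-50.6,1],0],[[17.9,-50.6,1],0],[[17.9,-50.6,1],0]]'

```text
time_s: 7.65
eef_pos: [0.5039, -0.2994, 0.0308]
eef_rot: [-0.079, 0.997, 0.0, -0.0]
force: [-0.1, 0.5, -0.4]
opening: 0.0322
gripper_force: 29.9
```

```bash
python3 - <<'E'
from h import *
delta(.5035,-.3005,-.0160,99)
s=snap('side','pics/s5.png')["image"]
cv2.imwrite('pics/v5.png',cv2.resize(s[210:340,220:390],(785,600),interpolation=cv2.INTER_CUBIC)[...,::-1])
E
```

```text
d [ 0.06 -0.11  4.68] turn 0.1 now [ 0.5039 -0.2994  0.0308] yaw 99.1 t 7.65 open 0.0322 F [-0.1  0.5 -0.4]
```

View pics/v5.png

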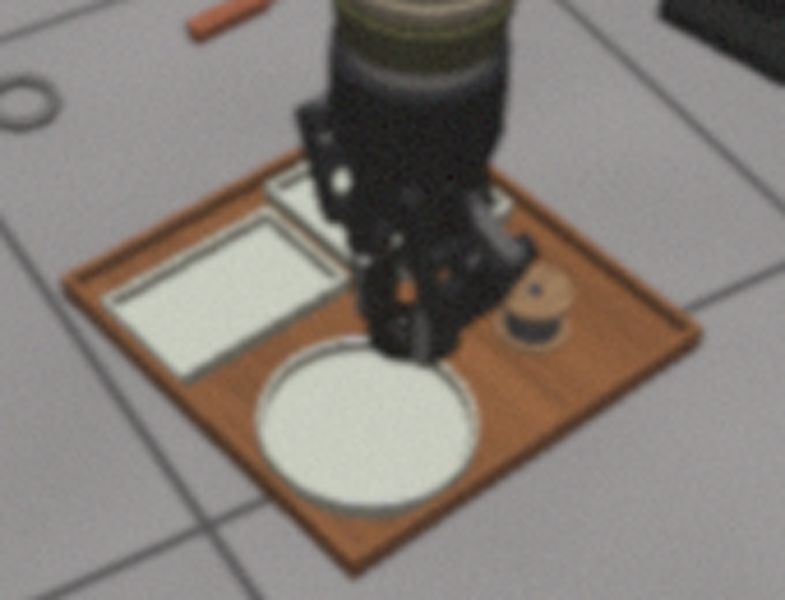

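```bash
python3 - <<'E'
from h import *
s=pickle.load(open('pics/side0.pkl','rb')); im=s["image"].astype(int)
m=((im.min(2)>150)).astype(np.uint8); m[:225]=0; m[330:]=0; m[:,:225]=0; m[:,380:]=0
cs,_=cv2.findContours(m,cv2.RETR_EXTERNAL,cv2.CHAIN_APPROX_NONE)
for c in cs:
    if len(c)<40: continue
    e=cv2.fitEllipse(c); M=cv2.moments(c); u=(M['m10']/M['m00'],M['m01']/M['m00'])
    print(np.round(e[0],1),np.round(u,1),[pix2w(s,*u,z)[:2].round(4) for z in(.007,.015)])
s=pickle.load(open('pics/s5.pkl','rb')); T=np.array(s["camera_from_world"])
for p in([.5039,-.2994,.0545],[.5039,-.2994,.0115],[.484,-.3035,.007]):
    c=T[:3,:3]@p+T[:3,3]; u=s["fx"]*c[0]/c[2]+s["cx"]; v=s["fy"]*c[1]/c[2]+s["cy"]; print(((u-220)*4.615).round(),((v-210)*4.615).round())
E
```

```text
[298.9 302.5] [298.9 302.6] [array([ 0.485, -0.3  ]), array([ 0.4812, -0.3058])]
[267.7 274.5] [267.8 274.5] [array([ 0.4673, -0.1944]), array([ 0.4636, -0.2012])]
[303.8 254.1] [303.7 254.1] [array([ 0.5735, -0.1779]), array([ 0.5688, -0.1849])]
402.0 341.0
398.0 405.0
366.0 433.0
```

play_rows --deltas '[[[0.2,-0.1,2],0],[[0.2,-0.1,3.5],0],[[0.2,-0.1,4.3],0],[[0.2,-0.1,4.7],0],[[0.2,-0.1,4.7],0]]'

```text
time_s: 8.32
eef_pos: [0.5019, -0.3019, -0.0161]
eef_rot: [-0.078, 0.997, -0.0, 0.0]
force: [0.3, -0.4, -0.2]
opening: 0.0318
gripper_force: 30.0
```

play_rows --deltas '[[[0,0,0],0],[[0,0,0],0],[[0,0,-2],0],[[0,0,-6],0],[[0,0,-6],0]]' --claw 50

```text
time_s: 8.95
eef_pos: [0.5041, -0.3038, 0.0474]
eef_rot: [-0.078, 0.997, -0.002, 0.003]
force: [0.2, -0.5, 0.1]
opening: 0.0427
gripper_force: 0.0
```

```bash
python3 - <<'E'
from h import *
delta(.4637,.2300,.030,99)
E
```

```text
d [-4.31 53.36  1.49] turn -0.0 now [ 0.5041 -0.3038  0.0474] yaw 99.0 t 8.95 open 0.0427 F [ 0.2 -0.5  0.1]
```

play_rows --deltas '[[[-4.5,53.2,0],0],[[-4.5,53.2,0],0],[[-4.5,53.2,0],0],[[-4.5,53.2,0],0],[[-4.5,53.2,0],0],[[-4.5,53.2,0],0],[[-4.5,53.2,0],0],[[-4.5,53.2,0],0],[[-4.5,53.2,0],0],[[-4.5,53.2,1.4],0],[[-4.5,53.2,1.4],0],[[-4.5,53.2,1.4],0],[[-4.5,53.2,1.4],0]]' --claw 62

```text
time_s: 10.58
eef_pos: [0.4638, 0.2297, 0.03]
eef_rot: [-0.077, 0.997, 0.0, 0.0]
force: [-0.4, 0.7, -0.5]
opening: 0.0528
gripper_force: 0.0
```

```bash
python3 - <<'E'
from h import *
delta(.4637,.2300,-.0245,99)
s=snap('side','pics/s6.png')["image"]
a=cv2.resize(s[210:340,220:390],(392,300)); b=cv2.resize(s[110:220,140:284],(393,300),interpolation=cv2.INTER_CUBIC)
cv2.imwrite('pics/v6.png',np.hstack([a,b])[...,::-1])
E
```

```text
d [0.   0.03 5.45] turn -0.1 now [0.4638 0.2297 0.03  ] yaw 98.9 t 10.57 open 0.0528 F [-0.4  0.7 -0.5]
```

View pics/v6.png

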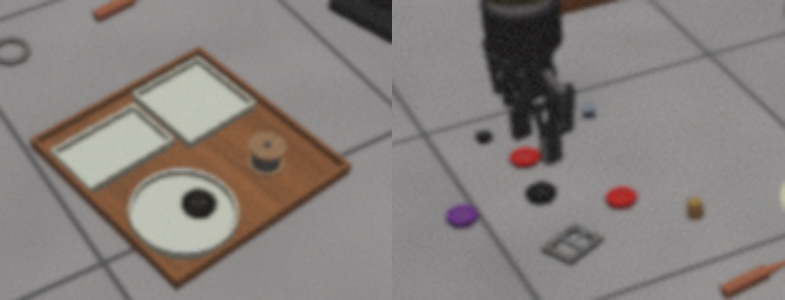

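The first button lies flat in the round dish at left panel (199,203). The gripper stands over the second at right panel (541,192), clear of the reds. Now I'll descend and grip.

play_rows --deltas '[[[0,0,2.5],0],[[0,0,4.5],0],[[0,0,5.2],0],[[0,0,5.4],0],[[0,0,5.4],0]]'

```text
time_s: 11.25
eef_pos: [0.464, 0.2307, -0.0236]
eef_rot: [-0.078, 0.997, 0.0, 0.001]
force: [0.1, 0.7, 0.3]
opening: 0.0532
gripper_force: 0.0
```

play_rows --deltas '[[[0,0,0],0],[[0,0,0],0],[[0,0,0],0],[[0,0,0],0],[[0,0,0],0],[[0,0,-2],0],[[0,0,-5],0],[[0,0,-6.5],0],[[0,0,-6.5],0],[[0,0,-6.5],0]]' --claw 20

```text
time_s: 12.5
eef_pos: [0.4627, 0.2305, 0.0399]
eef_rot: [-0.078, 0.997, -0.0, -0.001]
force: [-0.1, 0.6, -1.3]
opening: 0.0318
gripper_force: 29.8
```

```bash
python3 - <<'E'
from h import *
s=pickle.load(open('pics/s6.pkl','rb')); im=s["image"]
m=(im.max(2)<70).astype(np.uint8); m[:284]=0;m[320:]=0;m[:,:280]=0;m[:,322:]=0
n,l,st,ce=cv2.connectedComponentsWithStats(m)
for i in range(1,n):
    if st[i,4]>30: print(ce[i].round(1),st[i],pix2w(s,*ce[i],.0135).round(4))
delta(.4645,-.3065,.030,99)
E
```

```text
[305.9 297.9] [300 293  13  11 119] [ 0.5018 -0.3011  0.0135]
d [  8.19 -53.07   1.01] turn -0.0 now [0.4627 0.2305 0.0399] yaw 99.0 t 12.5 open 0.0318 F [-0.1  0.6 -1.3]
```

play_rows --deltas '[[[8.2,-53.1,0],0],[[8.2,-53.1,0],0],[[8.2,-53.1,0],0],[[8.2,-53.1,0],0],[[8.2,-53.1,0],0],[[8.2,-53.1,0],0],[[8.2,-53.1,0],0],[[8.2,-53.1,0],0],[[8.2,-53.1,0],0],[[8.2,-53.1,1],0],[[8.2,-53.1,1],0],[[8.2,-53.1,1],0],[[8.2,-53.1,1],0]]'

```text
time_s: 14.12
eef_pos: [0.4653, -0.3055, 0.0309]
eef_rot: [-0.079, 0.997, 0.0, 0.0]
force: [-0.1, -0.4, 0.0]
opening: 0.0318
gripper_force: 29.9
```

```bash
python3 - <<'E'
from h import *
delta(.4635,-.3065,-.0160,99)
E
```

```text
d [ 0.19 -0.07  4.69] turn 0.1 now [ 0.4653 -0.3055  0.0309] yaw 99.1 t 14.12 open 0.0318 F [-0.1 -0.4  0. ]
```

play_rows --deltas '[[[0.15,-0.05,2],0],[[0.15,-0.05,3.5],0],[[0.15,-0.05,4.3],0],[[0.15,-0.05,4.7],0],[[0.15,-0.05,4.7],0]]'

```text
time_s: 14.75
eef_pos: [0.4638, -0.3074, -0.016]
eef_rot: [-0.078, 0.997, -0.0, 0.0]
force: [0.3, -0.1, 0.5]
opening: 0.0319
gripper_force: 29.9
```

play_rows --deltas '[[[0,0,0],0],[[0,0,0],0],[[0,0,-2],0],[[0,0,-6],0],[[0,0,-6],0],[[0,0,-6],0],[[0,0,-6],0]]' --claw 50

```text
time_s: 15.62
eef_pos: [0.4628, -0.3067, 0.0427]
eef_rot: [-0.078, 0.997, 0.001, -0.001]
force: [-0.5, -0.1, 0.9]
opening: 0.0427
gripper_force: 0.0
```

```bash
python3 - <<'E'
from h import *
s=pickle.load(open('pics/side0.pkl','rb')); im=cv2.imread('pics/side0.png')[185:215,188:225]
# buckle in side view
d=np.abs(im.astype(int)-np.median(im.reshape(-1,3),0)).max(2); m=(d>22).astype(np.uint8)
m=cv2.morphologyEx(m,cv2.MORPH_CLOSE,np.ones((3,3))); cs,_=cv2.findContours(m,0,1); c=max(cs,key=len); print(cv2.boundingRect(c))
P=np.array([pix2w(s,p[0][0]+188,p[0][1]+185,.006)[:2] for p in c],np.float32)*1000
r=cv2.minAreaRect(P); print('side buckle',r)
t=pickle.load(open('pics/top0.pkl','rb'))
Q=np.array([pix2w(t,115+u/4.2,185+v/4.2,.007)[:2] for u,v in((422,302),(490,266),(520,348),(462,380))])
print(Q.mean(0),[np.degrees(np.arctan2(*(Q[a]-Q[b])[::-1])).round(1) for a,b in((0,3),(1,2),(0,1),(3,2))])
delta(.4564,.1317,.03,114)
E
```

```text
(6, 7, 24, 16)
side buckle ((456.8865966796875, 134.66668701171875), (55.13834762573242, 45.51303482055664), 25.857519149780273)
[0.45638077 0.13142613] [np.float64(28.6), np.float64(21.3), np.float64(118.5), np.float64(119.4)]
d [-6.19 43.4   1.33] turn -15.0 now [ 0.4628 -0.3067  0.0427] yaw 99.0 t 15.62 open 0.0427 F [-0.5 -0.1  0.9]
```

play_rows --deltas '[[[-6.2,43.5,0],-16],[[-6.2,43.5,0],-16],[[-6.2,43.5,0],-16],[[-6.2,43.5,0],-16],[[-6.2,43.5,0],-16],[[-6.2,43.5,0],-16],[[-6.2,43.5,0],-16],[[-6.2,43.5,1.3],-16],[[-6.2,43.5,1.3],-16],[[-6.2,43.5,1.3],-16],[[-6.2,43.5,1.3],-16]]' --claw 75

```text
time_s: 17.0
eef_pos: [0.4575, 0.1306, 0.0309]
eef_rot: [-0.215, 0.977, -0.0, 0.0]
force: [-0.9, -0.7, -0.5]
opening: 0.064
gripper_force: 0.0
```

```bash
python3 - <<'E'
from h import *
delta(.4566,.1330,-.0255,115)
s=snap('side','pics/s7.png')["image"]
a=cv2.resize(s[210:340,220:390],(392,300)); b=cv2.resize(s[140:228,160:275],(392,300),interpolation=cv2.INTER_CUBIC)
cv2.imwrite('pics/v7.png',np.hstack([a,b])[...,::-1])
E
```

```text
d [-0.02  0.26  5.64] turn -0.2 now [0.4575 0.1306 0.0309] yaw 114.8 t 17.0 open 0.064 F [-0.9 -0.7 -0.5]
```

View pics/v7.png

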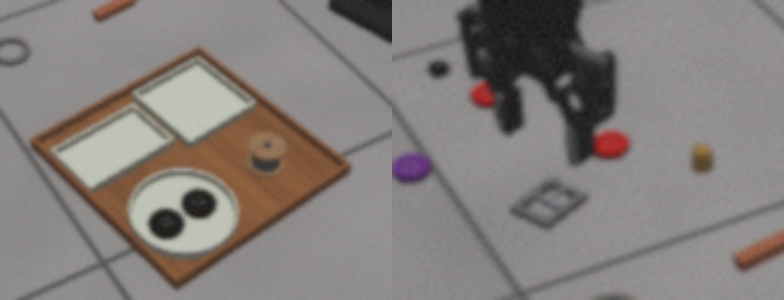

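Both large buttons lie flat side by side at left panel (166,223) and (199,203). The open fingers stand over the buckle at right panel (549,204), turned with it. I'll descend and grip.

play_rows --deltas '[[[0,0.25,2.5],0],[[0,0.25,4.5],0],[[0,0.25,5.3],0],[[0,0.25,5.6],0],[[0,0.25,5.6],0]]'

```text
time_s: 17.68
eef_pos: [0.4566, 0.1341, -0.0248]
eef_rot: [-0.216, 0.976, -0.0, 0.0]
force: [0.3, 0.1, -0.3]
opening: 0.0639
gripper_force: 0.0
```

play_rows --deltas '[[[0,0,0],0],[[0,0,0],0],[[0,0,0],0],[[0,0,0],0],[[0,0,0],0]]' --claw 25

```text
time_s: 18.3
eef_pos: [0.4567, 0.1344, -0.0244]
eef_rot: [-0.216, 0.976, -0.0, 0.001]
force: [-1.1, -0.9, 6.2]
opening: 0.0388
gripper_force: 30.2
```

play_rows --deltas '[[[0,0,-2],0],[[0,0,-5],0],[[0,0,-6.5],0],[[0,0,-6.5],0],[[0,0,-6.5],0]]'

```text
time_s: 18.92
eef_pos: [0.4554, 0.1342, 0.039]
eef_rot: [-0.216, 0.976, 0.0, -0.001]
force: [-1.7, -0.3, -0.4]
opening: 0.0387
gripper_force: 30.5
```

```bash
python3 - <<'E'
from h import *
delta(.5715,-.1815,.030,99)
E
```

```text
d [  2.8  -33.52   0.89] turn 16.0 now [0.4554 0.1342 0.039 ] yaw 115.0 t 18.93 open 0.0387 F [-1.7 -0.3 -0.4]
```

play_rows --deltas '[[[2.8,-33.5,0],16],[[2.8,-33.5,0],16],[[2.8,-33.5,0],16],[[2.8,-33.5,0],16],[[2.8,-33.5,0],16],[[2.8,-33.5,0],16],[[2.8,-33.5,0.9],16],[[2.8,-33.5,0.9],16],[[2.8,-33.5,0.9],16],[[2.8,-33.5,0.9],16]]'

```text
time_s: 20.18
eef_pos: [0.572, -0.1801, 0.031]
eef_rot: [-0.079, 0.997, 0.0, 0.0]
force: [0.6, -0.2, -0.6]
opening: 0.0389
gripper_force: 30.6
```

```bash
python3 - <<'E'
from h import *
delta(.5715,-.1815,-.0160,99)
E
```

```text
d [ 0.07 -0.13  4.7 ] turn 0.1 now [ 0.572  -0.1801  0.031 ] yaw 99.1 t 20.18 open 0.0389 F [ 0.6 -0.2 -0.6]
```

play_rows --deltas '[[[0,-0.1,2],0],[[0,-0.1,3.5],0],[[0,-0.1,4.3],0],[[0,-0.1,4.7],0],[[0,-0.1,4.7],0]]'

```text
time_s: 20.8
eef_pos: [0.5722, -0.1822, -0.0163]
eef_rot: [-0.078, 0.997, 0.0, -0.0]
force: [-0.1, -0.0, -0.6]
opening: 0.0386
gripper_force: 30.6
```

play_rows --deltas '[[[0,0,0],0],[[0,0,0],0],[[0,0,-2],0],[[0,0,-6],0],[[0,0,-6],0],[[0,0,-6],0],[[0,0,-6],0]]' --claw 57

```text
time_s: 21.68
eef_pos: [0.5713, -0.1818, 0.0427]
eef_rot: [-0.078, 0.997, 0.001, -0.001]
force: [-0.2, -0.2, -1.0]
opening: 0.0489
gripper_force: 0.0
```

```bash
python3 - <<'E'
from h import *
s=pickle.load(open('pics/side0.pkl','rb')); b=cv2.imread('pics/side0.png'); im=cv2.cvtColor(b,cv2.COLOR_BGR2HSV)
m=((im[...,1]>100)&(b[...,2]>80)).astype(np.uint8); m[:198]=0;m[225:]=0;m[:,:252]=0;m[:,300:]=0
P=np.argwhere(m); c=P[:,::-1].astype(np.float32); r=cv2.minAreaRect(c); bp=cv2.boxPoints(r)
W=np.array([pix2w(s,*p,.007)[:2] for p in c])*1000; print(cv2.minAreaRect(W.astype(np.float32)))
delta(.580,-.0055,.03,98)
E
```

```text
((588.210205078125, 0.6245021820068359), (71.5600357055664, 14.77389907836914), 9.253536224365234)
d [-3.6  17.28  1.29] turn 1.0 now [ 0.5713 -0.1818  0.0427] yaw 99.0 t 21.68 open 0.0489 F [-0.2 -0.2 -1. ]
```

play_rows --deltas '[[[-3.8,17.5,0],0.5],[[-3.8,17.5,0],0.5],[[-3.8,17.5,0],0.5],[[-3.8,17.5,0],0.5],[[-3.8,17.5,1.3],0.5],[[-3.8,17.5,1.3],0.5],[[-3.8,17.5,1.3],0.5],[[-3.8,17.5,1.3],0.5]]' --claw 50

```text
time_s: 22.68
eef_pos: [0.5826, -0.0045, 0.0309]
eef_rot: [-0.073, 0.997, -0.0, 0.0]
force: [0.2, 0.2, -0.2]
opening: 0.0425
gripper_force: 0.0
```

```bash
python3 - <<'E'
from h import *
delta(.582,-.0025,-.022,98.5)
s=snap('side','pics/s8.png')["image"]
a=cv2.resize(s[210:340,220:390],(392,300)); b=cv2.resize(s[150:240,220:338],(392,300),interpolation=cv2.INTER_CUBIC)
cv2.imwrite('pics/v8.png',np.hstack([a,b])[...,::-1])
E
```

```text
d [0.04 0.2  5.29] turn -0.1 now [ 0.5826 -0.0045  0.0309] yaw 98.4 t 22.68 open 0.0425 F [ 0.2  0.2 -0.2]
```

View pics/v8.png

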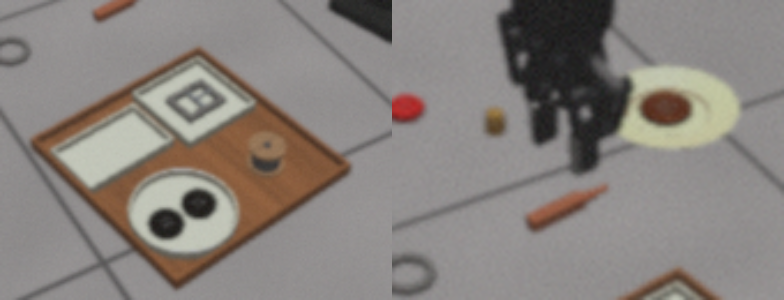

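The buckle lies flat in the square dish at left panel (195,100). The gripper is over the punch shank at right panel (565,208). Descending.

play_rows --deltas '[[[0,0.15,2.5],0],[[0,0.15,4.2],0],[[0,0.15,5.0],0],[[0,0.15,5.2],0],[[0,0.15,5.2],0]]'

```text
time_s: 23.35
eef_pos: [0.5826, -0.002, -0.0209]
eef_rot: [-0.074, 0.997, -0.0, 0.0]
force: [-0.9, 0.7, -0.7]
opening: 0.0427
gripper_force: 0.0
```

play_rows --deltas '[[[0,0,0],0],[[0,0,0],0],[[0,0,0],0],[[0,0,0],0],[[0,0,0],0],[[0,0,0],0]]' --claw 0 --grip_force 40

```text
time_s: 24.1
eef_pos: [0.5829, -0.0021, -0.0205]
eef_rot: [-0.074, 0.997, -0.0, 0.001]
force: [-2.0, -0.7, 6.3]
opening: 0.0103
gripper_force: 41.4
```

play_rows --deltas '[[[0,0,-2],0],[[0,0,-5],0],[[0,0,-6],0],[[0,0,-6],0],[[0,0,-6],0]]'

```text
time_s: 24.72
eef_pos: [0.5813, -0.0018, 0.0375]
eef_rot: [-0.074, 0.997, 0.0, -0.001]
force: [-0.6, -0.4, -0.3]
opening: 0.0107
gripper_force: 40.7
```

```bash
python3 - <<'E'
from h import *
delta(.462,-.199,.033,99)
E
```

```text
d [ 14.7  -17.75   0.47] turn -0.5 now [ 0.5813 -0.0018  0.0375] yaw 98.5 t 24.73 open 0.0107 F [-0.6 -0.4 -0.3]
```

play_rows --deltas '[[[14.7,-17.8,0],0],[[14.7,-17.8,0],0],[[14.7,-17.8,0],0],[[14.7,-17.8,0],0],[[14.7,-17.8,0],0],[[14.7,-17.8,0.4],0],[[14.7,-17.8,0.4],0],[[14.7,-17.8,0.4],0]]'

```text
time_s: 25.72
eef_pos: [0.4634, -0.1986, 0.0344]
eef_rot: [-0.075, 0.997, 0.0, -0.0]
force: [-0.4, -0.1, -1.0]
opening: 0.0104
gripper_force: 40.7
```

```bash
python3 - <<'E'
from h import *
delta(.462,-.199,-.0125,99)
s=snap('side','pics/s9.png')["image"]
cv2.imwrite('pics/v9.png',cv2.resize(s[190:340,200:390],(760,600),interpolation=cv2.INTER_CUBIC)[...,::-1])
E
```

```text
d [ 0.14 -0.02  4.69] turn -0.4 now [ 0.4634 -0.1986  0.0344] yaw 98.6 t 25.73 open 0.0104 F [-0.4 -0.1 -1. ]
```

View pics/v9.png

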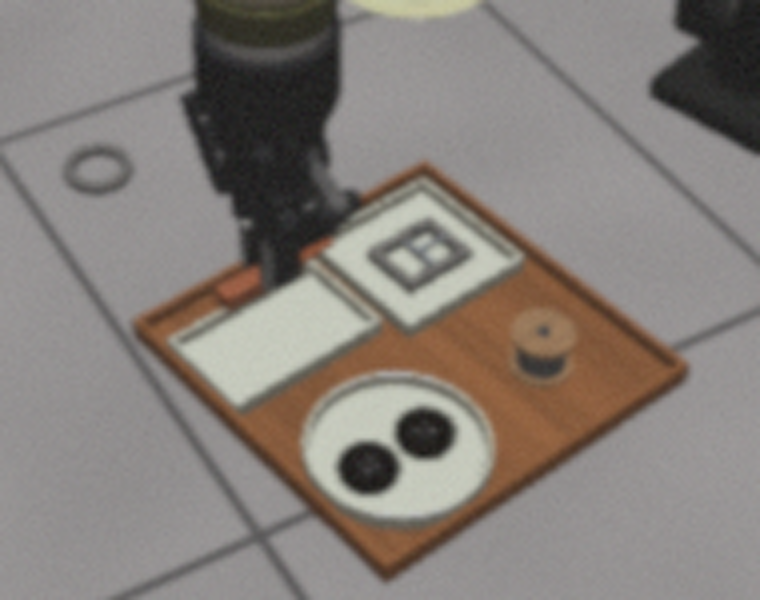

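The punch is held level, with its tail at (225,293) over the oblong dish. Lowering should put its middle at about (280,330), and the dish centre is (276,338), so that fits.

play_rows --deltas '[[[0.1,-0.1,2],0],[[0.1,-0.1,3.5],0],[[0.1,-0.1,4.3],0],[[0.1,-0.1,4.7],0],[[0.1,-0.1,4.7],0]]'

```text
time_s: 26.4
eef_pos: [0.4622, -0.2008, -0.0123]
eef_rot: [-0.074, 0.997, 0.0, -0.0]
force: [0.7, -0.3, -0.4]
opening: 0.0108
gripper_force: 40.7
```

play_rows --deltas '[[[0,0,0],0],[[0,0,0],0],[[0,0,-2],0],[[0,0,-6],0],[[0,0,-10],0],[[0,0,-14],0],[[0,0,-14],0],[[0,0,-14],0]]' --claw 28

```text
time_s: 27.4
eef_pos: [0.462, -0.2007, 0.1275]
eef_rot: [-0.074, 0.997, 0.0, 0.0]
force: [0.3, -0.2, 0.1]
opening: 0.024
gripper_force: 0.0
```

play_rows --deltas '[[[0,25,-3],0],[[0,25,-3],0],[[0,25,-3],0],[[0,25,-3],0],[[0,25,-3],0],[[0,25,-3],0],[[0,25,-3],0],[[0,25,-3],0]]'

```text
time_s: 28.4
eef_pos: [0.4255, 0.0452, 0.1573]
eef_rot: [-0.072, 0.997, 0.0, -0.0]
force: [0.2, -0.0, -0.1]
opening: 0.0238
gripper_force: 0.0
```

```bash
python3 - <<'E'
from h import *
delta(.462,-.199,-.0125,99)
s=snap('side','pics/s10.png')["image"];t=snap('top','pics/t10.png')["image"]
a=cv2.resize(s[210:340,220:390],(392,300),interpolation=cv2.INTER_CUBIC); b=cv2.resize(t[175:295,325:482],(392,300),interpolation=cv2.INTER_CUBIC)
cv2.imwrite('pics/v10.png',np.vstack([np.hstack([a,b]),np.hstack([cv2.resize(s[120:260,130:330],(392,274)),cv2.resize(t[120:310,110:310],(392,274))])])[...,::-1])
E
```

```text
d [ -0.1  -24.69  16.98] turn -0.7 now [0.4255 0.0452 0.1573] yaw 98.3 t 28.4 open 0.0238 F [ 0.2 -0.  -0.1]
```

View pics/v10.png

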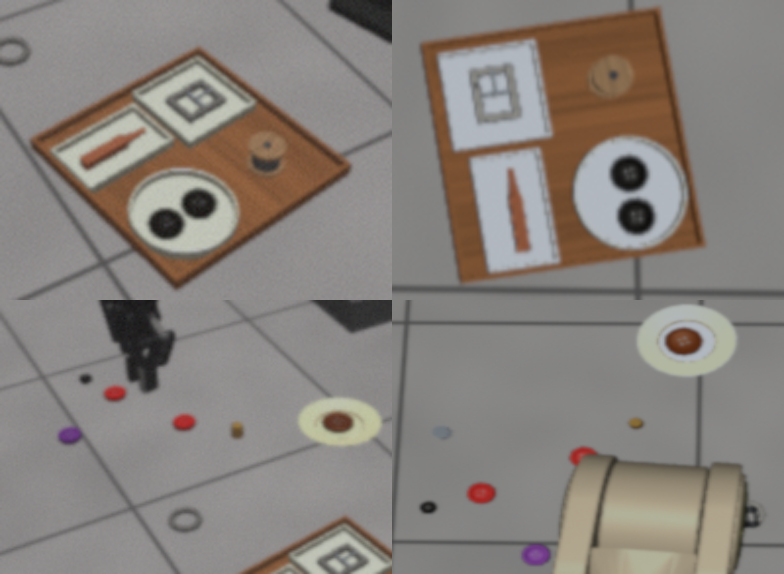

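The punch lies flat in the oblong dish at top view (516,210). The buckle is in the square dish at (494,92), and the two buttons sit side by side with a gap in the round dish at (628,173) and (636,216). The look-alikes haven't moved and the arm is clear.

```bash
python3 -c "
from station import ctrl; print(ctrl.job_done())"
```

```text
the job is handed in; nothing more can be done
None
```

The caddy is made up and handed in at about 28 s: both large black buttons lie flat side by side in the round dish, the buckle lies flat in the square dish, the punch lies flat in the oblong dish, and the other items were left where they lay.

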